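# Unload the spent syringe from the syringe pump

### The job

The infusion has run out: take the spent syringe out of the syringe pump. First slide the pusher block back at least 25 mm, clear of the plunger, then lift the sprung barrel clamp over until it stays open by itself, lift the syringe out of its cradle and lay it (do not drop it) flat on the floor of the enamel tray. Leave the pusher back and the clamp open for the next syringe, and leave everything else where it is.

Things in the scene. Friction and masses are not known exactly. Their poses are not given: they have to be found in the camera images.
- pump: syringe pump, a white bench instrument 200 mm deep (x), 270 mm long (y), 210 mm high, fixed. Origin under the middle of its front edge; it extends to +x. A deck slopes up to the rear at 30 degrees: U = (0.866, 0, 0.5) up the slope and N = (-0.5, 0, 0.866) square off it, in the pump's axes. From x = 110 mm on the casing rises upright to 210 mm along its whole length.
- deck_edge (a point): middle of the deck's front lower edge, at (5, 0, 40) mm in the pump's frame; the deck runs 125 mm up the slope from here. The upright casing behind it is in the way of a gripper that points straight down with its fingers across the barrel: approach along -N.
- syringe: spent 50 ml syringe, clear barrel 30 mm in diameter, 110 mm long, about 50 g, rigid (plunger stuck). Origin on its axis, middle of the barrel; y along the axis, nozzle tip at +67 mm, finger flange 44 (x) x 32 x 3 mm at -56, thumb disc 30 mm in diameter at -79. In the pump it lies along the pump's y, axis 34 mm off the deck, 55 mm up the slope, in two V-blocks, flange in a 10 mm slot open along N.
- barrel_grip (a point): point on the syringe's axis, 11 mm from its origin towards the thumb disc: middle of the 54 mm of barrel that is free between the V-blocks; the place to grasp, fingers closing along the slope (U) on 30 mm. 19 mm of room between barrel and deck, over 40 mm up and down the slope.
- clamp (a joint): angle in rad of the sprung barrel clamp: 0 shut on the barrel, 2.35 fully open. It turns about the pump's y at clamp_hinge; opening lifts its arm off the barrel (along N), then back over the hinge towards the casing. Over-centre spring: below the hold-open point, 1.1 rad, it pulls shut; beyond, it throws the arm open and holds it. About 4 N at the bar to start, falling to none at 1.1.
- clamp_bar (a point): middle of the clamp's lifting bar: black, round, 11 mm thick, 32 mm long along the pump's y, at the free end of the 14 mm wide arm. Shut, it is 50 mm off the deck. It can be pinched by its two ends (32 mm) or hooked from below; 30 mm of room below and beside it.
- clamp_hinge (a point): middle of the clamp's hinge pin; the shut bar is 71 mm down the slope (-U) from it and 10 mm farther off the deck (N)
- pusher (a joint): travel in m of the pusher block along its guide rods, away from the syringe (to the pump's -y): 0 to 0.003 at the start, its steel claw hooked over the thumb disc (clear from about 0.012); 0.058 fully back. It slides by hand against 2 to 4 N of drag and stays where it is left.
- pusher_grip (a point): the grip on top of the pusher: a black block 24 mm along the pump's y, 28 mm along the slope, standing from 57 to 95 mm off the deck; this point is in its middle, 82 mm off the deck. Pinch it along y, or push it.
- tray: white enamel tray with a dark rim, 228 (its x) x 342 (its y) x 31 mm, fixed; origin under its middle. Floor 2 mm thick, flat over x +-92, y +-149 mm; walls 30 mm high, inner faces at x +-104, y +-161 mm. Forceps and a covered dish lie in its -y half; the +y half, nearer the robot, is empty.
- forceps: steel forceps, 146 x 16 mm, 9 mm high, lying in the tray; a bystander. Origin under its middle
- petri: glass culture dish with cover, 60 mm across, 14 mm high, standing in the tray; a bystander. Origin under its middle
- pen: marker pen, 135 x 17 mm, lying on the bench between pump and tray; a bystander. Origin under its middle
- weigh_bottle: small lidded glass weighing bottle, 37 mm across, 55 mm high; a bystander. Origin under its middle
- match_box: small card box, 36 x 52 x 15 mm; a bystander. Origin under its middle
- beaker: glass beaker, 45 mm across, 57 mm high; a bystander. Origin under its middle
- cover_box: small card box, 30 x 56 x 25 mm; a bystander. Origin under its middle
Not all that is in view belongs to the job. Several things have the shape of the syringe; the one meant has the colours described above.

How it is judged:
On the way, in this order (a step that is already met when the one before it is completed fails the run):
1. the pusher is slid back at least 20 mm while the clamp still holds the syringe (value of joint pusher above 0.02 m and value of joint clamp below 0.35 rad), for 0.1 s.
2. the clamp stands open by itself, not touched by the robot, the syringe still in the cradle (value of joint clamp above 1.8 rad and contact force between each of the arm, the fingers and clamp below 0.3 N and distance of syringe from where it was at the start of the episode below 0.03 m), for 0.2 s.
3. the syringe is lifted at least 40 mm clear of its place in the cradle (distance of syringe from where it was at the start of the episode above 0.04 m), for 0.1 s.
At the end, for the whole second after the job is handed in: The syringe lies at rest on the tray's floor, level to within 8 degrees, its middle less than 32 mm above the tray's underside and inside its walls; the clamp stands open (over 1.8 rad) and the pusher is at least 20 mm back (x of syringe in the frame of tray between -0.1 and 0.1 m and y of syringe in the frame of tray between -0.157 and 0.157 m and z of syringe in the frame of tray between 0.008 and 0.032 m and angle between syringe's own y axis and vertical between 1.43 and 1.71 rad and linear speed of syringe below 0.03 m/s and value of joint clamp above 1.8 rad and value of joint pusher above 0.02 m); the robot touches nothing.
It fails at once if the clamp is lifted while the pusher's claw still holds the plunger (less than 12 mm back) (value of joint clamp above 0.4 rad and value of joint pusher below 0.012 m).
It fails at once if the syringe is dropped: it moves at over 0.6 m/s with no finger on it (linear speed of syringe above 0.6 m/s and contact force between the fingers and syringe below 0.1 N).
It fails at once if a bystander is moved by more than 20 mm (distance of any of forceps, petri, pen, weigh_bottle, match_box, beaker, cover_box from where it was at the start of the episode above 0.02 m).
It also fails if it takes over 67 s, if anything falls off the work surface, if the arm or the gripper's body presses on something with over 40 N, if the wrist force passes 120 N, or if a joint passes its speed limit or range.

### The arm

A 7-joint arm with a two-finger parallel gripper is mounted at the origin on a cart in front of the work surface, level with it; the furniture and walls round the work are solid. World frame = base frame: x ahead of the robot, y to its left, z up, the work surface at z = 0. Lengths are in m, angles in rad, forces in N, time in s.
With the tool pointing down it reaches from about 0.35 to 0.9 m from the base axis. Payload 8.1 kg.
Tool frame: the origin (TCP) lies at the very end of the fingers, on their centre line; the grasp point (between the pads) lies arm.grip_point_offset behind it (arm.grip_point_offset is the distance from the TCP to the grasp point, in m); z points along the fingers, y is the line along which they close (so a half turn about z gives the same grasp; the last joint's range is limited). The gripper opens to 92 mm and grips with 3 to 60 N. Pads are 19 mm wide; open, the fingers measure 130 mm over their backs; the gripper's body (75 mm by 190 mm) begins 47 mm behind the grasp point.
Start: joints at [1.097, 0.434, 0.025, 1.573, -0.012, 1.134, -0.075], TCP at [0.226, -0.583, 0.227] pointing down, gripper open.
Joint ranges: [-2.62, 2.62], [-0.44, 2.09], [-1.27, 1.32], [0.08, 2.57], [-1.32, 4.46], [0.12, 2], [-2.74, 2.74]. Speed limits (rad/s): [2.22, 2.22, 3.01, 3.01, 3.14, 3.14, 3.14].

### API

Orientations are given as a rotation vector (axis times angle).
In Python, from cell import arm gives the robot as it stands. The module is installed in compiled form; this text tells all that it offers.
- The arm moves only by the shell command python3 -m creep 'ROWS' [OPENING] [FORCE]. ROWS is JSON, a list of rows, each a list of 6 numbers: the shift along the tool's x, y, z scaled (see below), then the turn, a rotation vector about the tool's x, y, z scaled (see below). A call has 1 to 20 rows; each row shifts and turns the commanded pose from where the row before left it, along the tool's axes as they then stand; what a row does not reach is not made up. The controller multiplies each number of a shift by 0.4 m and each number of a turn by 120 degrees. A row lasts 1/12 s, in which the tool goes at most 41.7 mm and 7.16 degrees, less where a joint would pass 70% of its speed; a pose out of reach is approached as far as the arm can. A call with a number of a shift or a turn outside -1 to 1 is refused whole. A call with a gripper value outside its range is refused whole. OPENING is the closure, from -1 (fully open) to 1 (shut), set as the call begins (- or left out, the last holds). The fingers move at their own pace and stop on an object; FORCE is the grip in N (left out, the last holds). Time passes only in rows, so rows that do not move let the fingers close. It gives the time, the measured TCP pose, the force, the opening and the grip force at its end, in the units of the state.
- arm.observe(): the state, without advancing time (a new reading comes with each control period).
- arm.get_image(name): name is "scene" or "top" or "wrist"; returns a dict with "frame" (400x640x3 uint8, red, green, blue), "intrinsics" (3x3 intrinsics, pixels), "rvec" (rotation vector, rad) and "tvec" (3), from world to camera coordinates, as OpenCV has them; the wrist camera has in their place "mount" (4x4, takes a point from camera to tool coordinates, whose origin is the TCP and whose axes are the flange's). Camera axes: x right, y down, z forward; pixel columns grow to the right and rows downward; lengths in m; the calibration is good to about 2 mm. A picture is of the moment at which its call begins: read the wrist's pose just before it. There is no depth.
- arm.sign_off(): hands the job in; it is judged then, once.
The state is a dict: "clock": time; "joints": joint angles; "dq": joint speeds; "joint_efforts": joint torques, N m; "position": TCP position; "ee_rot": TCP orientation; "force": force on the tool from outside, world axes, zero at the start; "ft_torque": the same for the moment, N m; "width": opening from 0.0 (shut) to 1.0 (fully open); "gripper_force": force on a finger pad.
Only numpy, scipy, OpenCV 4.12 (cv2) and the standard library are available. Lean on these libraries where they do the work, as an engineer would, in place of code of your own. Each camera call takes 0.05 s, during which the arm holds its last target. There are 200 camera calls.

## Working session

There is one attempt and no reset: what is moved stays moved. The work goes in short steps, Python scripts to look and compute and a shell command to move; the robot and the scene stay as the last step left them, time stands still between calls to the robot, and variables do not carry over. Pictures are saved under pics/ and viewed, at most 10 in all, crops included, and the job is handed in when it is done.

```bash
mkdir -p pics; ls
python3 - <<'E'
from cell import arm
import cv2,json,numpy as np
o=arm.observe();print({k:np.round(v,3).tolist() for k,v in o.items()},arm.grip_point_offset)
for n in("scene","top"):
    d=arm.get_image(n);cv2.imwrite(f"pics/{n}0.png",d["frame"][:,:,::-1])
    np.savez(f"{n}.npz",**d);print(n,d["intrinsics"].tolist(),d["rvec"],d["tvec"])
d=arm.get_image("wrist");print(d["mount"],d["intrinsics"]);
E
```

```text
pics
{'clock': 0.0, 'joints': [1.097, 0.435, 0.025, 1.574, -0.012, 1.134, -0.075], 'dq': [0.0, 0.001, 0.0, 0.001, -0.001, -0.001, 0.0], 'joint_efforts': [-0.001, -66.785, 0.984, -31.446, -0.061, 0.043, 0.0], 'position': [0.226, -0.582, 0.226], 'ee_rot': [-3.086, -0.579, 0.001], 'force': [0.307, -0.168, -0.084], 'ft_torque': [-0.006, -0.035, -0.012], 'gripper_force': 0.0, 'width': 1.003} 0.0188
scene [[395.99141318282983, 0.0, 317.52190719469576], [0.0, 395.99141318282983, 203.08047818296785], [0.0, 0.0, 1.0]] [ 1.14932874 -2.27448783  1.07453369] [0.35266242 0.41050943 1.06887572]
top [[510.7170113507538, 0.0, 319.4827539390276], [0.0, 510.7170113507538, 193.98569462833152], [0.0, 0.0, 1.0]] [ 2.14115427 -2.11481814  0.18645308] [-0.0203041   0.59470391  1.56766927]
[[ 4.14494293e-05 -9.62881159e-01 -2.69925679e-01  7.26940802e-02]
 [ 9.99999929e-01 -6.14872382e-05  3.72896458e-04  1.66511762e-03]
 [-3.75651958e-04 -2.69925675e-01  9.62881088e-01 -1.58239514e-01]
 [ 0.00000000e+00  0.00000000e+00  0.00000000e+00  1.00000000e+00]] [[343.00831081   0.         317.33534021]
 [  0.         343.00831081 201.74596461]
 [  0.           0.           1.        ]]
```

View pics/scene0.png

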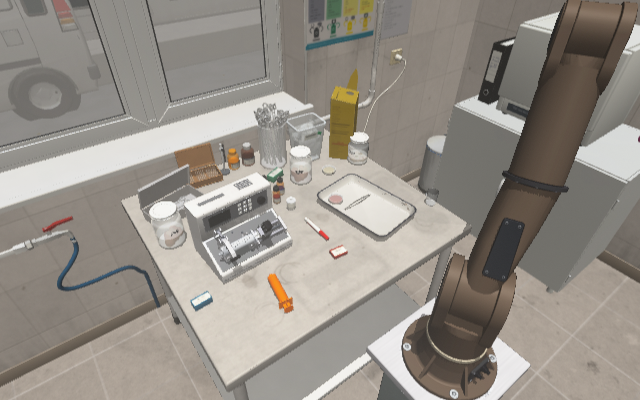

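View pics/top0.png

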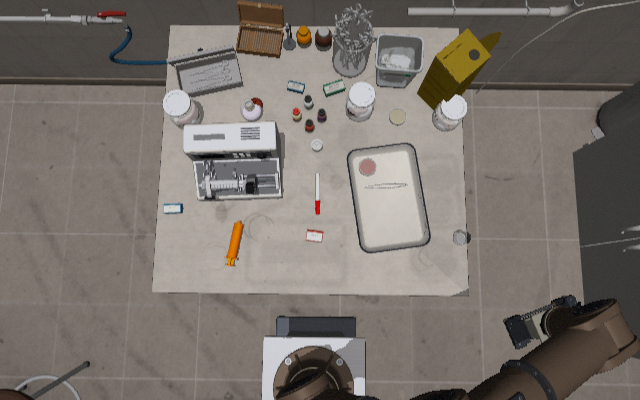

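The scene shows the pump at (240,225), with a clear syringe in it, and an orange look-alike on the bench at (280,292); in the top view they are at (240,180) and (234,243). The clear one in the cradle is the one meant, because the task calls for a clear barrel lying in the pump. The tray is at (388,198) in the top view, with its empty half towards the robot. An enlarged crop will confirm this.

Run:
```python
import cv2,numpy as np
a=cv2.imread("pics/top0.png")[110:210,170:300];b=cv2.imread("pics/scene0.png")[170:280,180:300]
a=cv2.resize(a,(780,600),interpolation=cv2.INTER_CUBIC)[:, :];b=cv2.resize(b,(720,660),interpolation=cv2.INTER_CUBIC)
cv2.imwrite("pics/topc.png",a);cv2.imwrite("pics/scenec.png",b[:600])
```

```text
(no output)
```

View pics/topc.png

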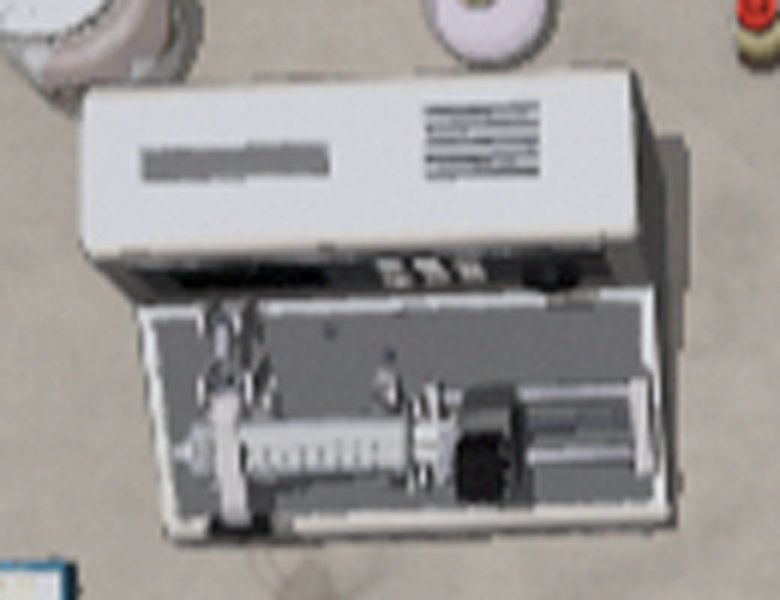

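The crop shows the clear graduated barrel in the cradle, with its nozzle tip at (178,452). The clamp arm is at u≈230 with its black bar at (240,525), and the black pusher grip is at (480,470). This is the right syringe. Next I'll fit the pump and tray poses.

```bash
cat > h.py <<'E'
import numpy as np,cv2
from scipy.optimize import least_squares
from scipy.spatial.transform import Rotation as R
U=np.array([.866,0,.5]);N=np.array([-.5,0,.866]);E0=np.array([.005,0,.04])
def deck(u,y,n): return E0+u*U+n*N+np.array([0,y,0])
C={n:dict(np.load(n+".npz")) for n in("scene","top")}
def proj(n,P):
    c=C[n];return cv2.projectPoints(np.array(P,float).reshape(-1,3),c["rvec"],c["tvec"],c["intrinsics"],None)[0].reshape(-1,2)
def place(q,P):
    P=np.array(P,float).reshape(-1,3);return R.from_euler("z",q[2]).apply(P)+[q[0],q[1],0]
def ray(n,px,z):
    c=C[n];Rm=cv2.Rodrigues(c["rvec"])[0];o=-Rm.T@c["tvec"].ravel()
    d=Rm.T@np.linalg.inv(c["intrinsics"])@[px[0],px[1],1];return o+d*(z-o[2])/d[2]
E
cat > fit.py <<'E'
from h import *
t=lambda u,v:(170+u/6,110+v/6)
M=[(.11,.135,.21),(.11,-.135,.21),(.2,.135,.21),(.2,-.135,.21),(.005,.135,.04),(.005,-.135,.04)]
px=np.array([t(85,250),t(637,238),t(92,92),t(632,70),t(165,532),t(672,517)])
f=lambda q:(proj("top",place(q,M))-px).ravel()
s=least_squares(f,[.6,.2,0]);q=s.x;print("pump",q,s.fun.round(1))
T=[(x,y,.031) for x,y in((-.114,-.171),(.114,-.171),(.114,.171),(-.114,.171))]
pt=np.array([(348,148),(411,143),(430,244),(361,252)])
best=min((least_squares(lambda q:(proj("top",place(q,T))-np.roll(pt,k,0)).ravel(),[.6,-.2,a]) for a in(3.1,0) for k in range(4)),key=lambda s:s.cost)
print("tray",best.x,best.cost,best.fun.round(1));np.savez("q.npz",pump=q,tray=best.x)
# y of syringe items, from pixel heights
inv=lambda p:R.from_euler("z",-q[2]).apply(p-[q[0],q[1],0])
for n,p,uu,nn in(("tip",t(178,452),.055,.034),("bar",t(240,525),0,.05),("griptop",t(482,470),.055,.095),("gripL",t(458,470),.055,.095),("gripR",t(508,470),.055,.095),("flange",t(408,445),.055,.034)):
    # intersect with plane at offset nn
    from functools import partial
    r=least_squares(lambda a:(proj("top",place(q,deck(a[0],a[1],nn)))-[p]).ravel(),[uu,0]);print(n,"u,y",r.x.round(4))
# overlays
for nme in("top","scene"):
    im=cv2.imread(f"pics/{nme}0.png");x0,y0,w,h=(170,110,130,100) if nme=="top" else(180,165,120,90)
    k=6;im=cv2.resize(im[y0:y0+h,x0:x0+w],None,fx=k,fy=k,interpolation=cv2.INTER_CUBIC)
    P=M+[deck(.055,y,.034) for y in(-.05,0,.05,.1)]+[deck(u,0,0) for u in(0,.125)]
    for p in proj(nme,place(q,P)): cv2.circle(im,tuple(int(a) for a in (p-[x0,y0])*k),4,(0,0,255),-1)
    cv2.imwrite(f"pics/{nme}_ov.png",im)
E
python3 fit.py
```

```text
pump [0.57781063 0.24191273 0.04444052] [-0.3  1.7  0.7  0.8 -1.1 -1.7  1.  -0.9 -0.2  0.1 -0.1 -0.1]
tray [ 0.59841531 -0.23141419  1.77487198] 9390.571665312202 [ 62.3 -10.  -68.8   7.8 -66.3  10.2  73.2 -11.6]
tip u,y [0.0564 0.1144]
bar u,y [0.0211 0.0831]
griptop u,y [ 0.0623 -0.0496]
gripL u,y [ 0.0627 -0.0377]
gripR u,y [ 0.0619 -0.0624]
flange u,y [ 0.0562 -0.0041]
```

View pics/scene_ov.png

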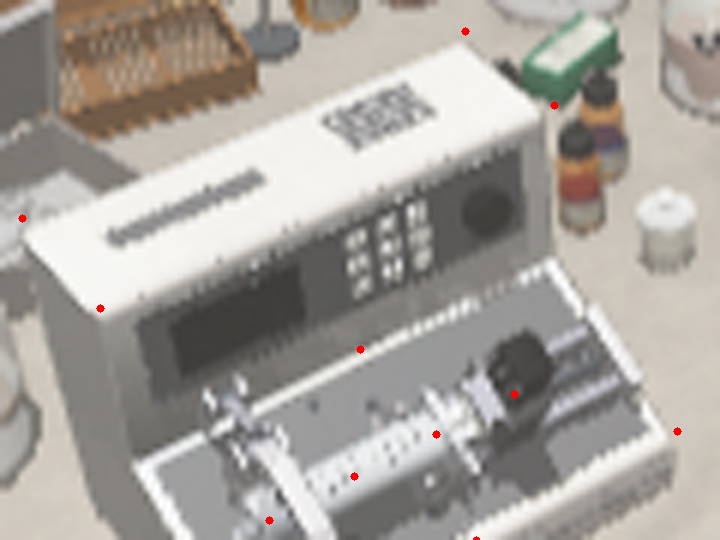

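```bash
cat > fit2.py <<'E'
from h import *
t=lambda u,v:(170+u/6,110+v/6)
s=lambda u,v:(180+u/6,165+v/6)
M=[(.11,.135,.21),(.11,-.135,.21),(.2,.135,.21),(.2,-.135,.21),(.005,.135,.04),(.005,-.135,.04)]
px=np.array([t(85,250),t(637,238),t(92,92),t(632,70),t(165,532),t(672,517)])
MS=M[:4]+[M[5]];ps=np.array([s(104,312),s(545,108),s(28,230),s(464,40),s(680,440)])
f=lambda q:np.r_[(proj("top",place(q,M))-px).ravel(),(proj("scene",place(q,MS))-ps).ravel()]
r=least_squares(f,[.6,.2,0],loss="soft_l1");q=r.x;print("pump",q,r.fun.round(1))
T=[(x,y,.031) for x,y in((-.114,-.171),(.114,-.171),(.114,.171),(-.114,.171))]
pt=np.array([(348,148),(361,252),(430,244),(411,143)])
c=[least_squares(lambda q:(proj("top",place(q,T))-np.roll(pt,k,0)).ravel(),[.6,-.2,a]) for a in(3.1,0) for k in range(4)]
for b in sorted(c,key=lambda s:s.cost)[:3]:print("tray",b.x.round(4),round(b.cost,1),place(b.x,[0,.08,0]).round(3))
np.savez("q.npz",pump=q)
for n,pT,pS,n0,fix in(("tip",t(178,452),None,.034,0),("bar",t(240,525),None,.05,0),("grip",t(482,470),s(527,350),.095,0),("hinge",t(225,380),None,.04,0)):
    r=least_squares(lambda a:(proj("top",place(q,deck(a[0],a[1],n0)))-[pT]).ravel(),[.05,0]);print(n,"top u,y",r.x.round(4))
    if pS: 
        r=least_squares(lambda a:(proj("scene",place(q,deck(a[0],a[1],n0)))-[pS]).ravel(),[.05,0]);print(n,"scene u,y",r.x.round(4))
for n,p in (("match",(315,236)),("coverbox",(173,208)),("beaker",(460,237)),("pen",(317,193)),("bottle",(317,145)),("orange",(234,243))):print(n,ray("top",p,.02).round(3))
W=lambda u,y,n:place(q,deck(u,y,n))[0].round(4)
print("grip",W(.0625,-.0496,.082),"barrel",W(.055,.036,.034),"bar",W(.021,.083,.05))
E
python3 fit2.py
```

```text
pump [0.57622723 0.2417467  0.0501047 ] [-0.5  2.5  0.5  1.1 -1.4 -1.   0.7 -0.6 -0.2  0.8 -0.1  0.2 -0.3 -0.1
  1.6 -0.2 -0.9 -1.4  0.2 -1.1 -0.3 -1.3]
tray [ 0.5957 -0.2312  1.7043] 14.7 [[ 0.516 -0.242  0.   ]]
tray [ 0.5957 -0.2312  1.7043] 14.7 [[ 0.516 -0.242  0.   ]]
tray [ 0.5957 -0.2312  4.8459] 14.7 [[ 0.675 -0.221  0.   ]]
tip top u,y [0.0587 0.114 ]
bar top u,y [0.0232 0.0829]
grip top u,y [ 0.0637 -0.0496]
grip scene u,y [ 0.0603 -0.0444]
hinge top u,y [0.0983 0.0844]
match [ 0.464 -0.     0.02 ]
coverbox [0.549 0.459 0.02 ]
beaker [ 0.467 -0.463  0.02 ]
pen [ 0.604 -0.005  0.02 ]
bottle [ 0.765 -0.003  0.02 ]
orange [0.439 0.257 0.02 ]
grip [0.5968 0.1931 0.1423] barrel [0.61   0.2795 0.0969] bar [0.5703 0.3246 0.0938]
```

```bash
cat > go.py <<'E'
import sys
from h import *
from cell import arm
def plan(pos,Rm,rows_rot_first=False):
    o=arm.observe();R0=R.from_rotvec(o["ee_rot"]).as_matrix();d=np.array(pos)-o["position"]
    w=R.from_matrix(R0.T@Rm).as_rotvec()
    print("at",np.round(o["position"],4),"clock",round(o["clock"],2),"w",round(o["width"],2),"F",np.round(o["force"],1))
    print("world d",d.round(4),"shift(before turn)",(R0.T@d/.4).round(4),"shift(after turn)",(Rm.T@d/.4).round(4),"turn deg",np.degrees(w).round(2),"turn units",(np.degrees(w)/120).round(4),"minrows",(np.linalg.norm(d)/.0417).round(1),(np.degrees(np.linalg.norm(w))/7.16).round(1))
def pumpR(q,kind):
    X={"U":U,"y":np.array([0,1,0.]),"-y":np.array([0,-1,0.])}[kind];Z=-N;Y=np.cross(Z,X)
    return R.from_euler("z",q[2]).as_matrix()@np.c_[X,Y,Z]
if __name__=="__main__":
    q=np.load("q.npz")["pump"];a=[float(x) for x in sys.argv[2:5]]
    plan(place(q,deck(*a))[0],pumpR(q,sys.argv[1]))
E
python3 go.py U .062 -.047 .18
```

```text
at [ 0.2263 -0.5822  0.2261] clock 0.15 w 1.0 F [-0.1 -0.1 -0.1]
world d [0.321  0.7754 0.0008] shift(before turn) [ 1.4504e+00 -1.5161e+00 -2.0000e-04] shift(after turn) [ 0.7792 -1.8958  0.4477] turn deg [-4.88 29.76 17.93] turn units [-0.0406  0.248   0.1494] minrows 20.1 4.9
```

```bash
python3 -m creep '[[0,0,-0.08,0,0,0],[0,0,-0.08,0,0,0],[0,0,-0.08,0,0,0],[0.05,-0.06,0,0,0,0],[0.05,-0.06,0,0,0,0],[0.05,-0.06,0,0,0,0],[0.05,-0.06,0,0,0,0],[0.05,-0.06,0,0,0,0],[0.05,-0.06,0,0,0,0],[0.05,-0.06,0,0,0,0],[0.05,-0.06,0,0,0,0],[0.05,-0.06,0,0,0,0],[0.05,-0.06,0,0,0,0],[0.05,-0.06,0,0,0,0]]'; python3 go.py U .062 -.047 .18
```

```text
clock: 1.32
position: [0.3359, -0.2552, 0.3226]
ee_rot: [3.088, 0.579, -0.0]
force: [-0.1, -0.3, 0.4]
width: 1.003
gripper_force: 0.0
at [ 0.3359 -0.2552  0.3226] clock 1.32 w 1.0 F [-0.1 -0.3  0.4]
world d [ 0.2115  0.4485 -0.0958] shift(before turn) [ 0.8989 -0.8536  0.2391] shift(after turn) [ 0.3861 -1.0932  0.4994] turn deg [-4.8  29.76 17.94] turn units [-0.04    0.248   0.1495] minrows 12.1 4.9
```

```bash
python3 -m creep '[[0,-0.07,0,-0.0067,0.0413,0.0249],[0,-0.07,0,-0.0067,0.0413,0.0249],[0,-0.07,0,-0.0067,0.0413,0.0249],[0,-0.07,0,-0.0067,0.0413,0.0249],[0,-0.07,0,-0.0067,0.0413,0.0249],[0,-0.07,0,-0.0067,0.0413,0.0249],[0.05,-0.08,0.05,0,0,0],[0.05,-0.08,0.05,0,0,0],[0.05,-0.08,0.05,0,0,0],[0.05,-0.08,0.05,0,0,0],[0.05,-0.08,0.05,0,0,0],[0.05,-0.08,0.05,0,0,0],[0.05,-0.08,0.05,0,0,0],[0,0,0,0,0,0],[0,0,0,0,0,0]]' 0; python3 go.py U .062 -.047 .18
python3 - <<'E'
from cell import arm
import cv2,numpy as np
o=arm.observe();d=arm.get_image("wrist");cv2.imwrite("pics/w1.png",d["frame"][:,:,::-1]);np.savez("w1.npz",p=o["position"],r=o["ee_rot"],**d)
E
```

```text
clock: 2.57
position: [0.4431, 0.087, 0.2687]
ee_rot: [-3.038, -0.09, -0.747]
force: [-0.2, -0.0, -0.6]
width: 0.499
gripper_force: 0.0
at [0.4431 0.087  0.2687] clock 2.57 w 0.5 F [-0.2 -0.  -0.6]
world d [ 0.1042  0.1062 -0.0418] shift(before turn) [ 0.1959 -0.25    0.2201] shift(after turn) [ 0.1845 -0.2521  0.2273] turn deg [-0.15  2.39  0.48] turn units [-0.0012  0.0199  0.004 ] minrows 3.7 0.3
```

View pics/w1.png

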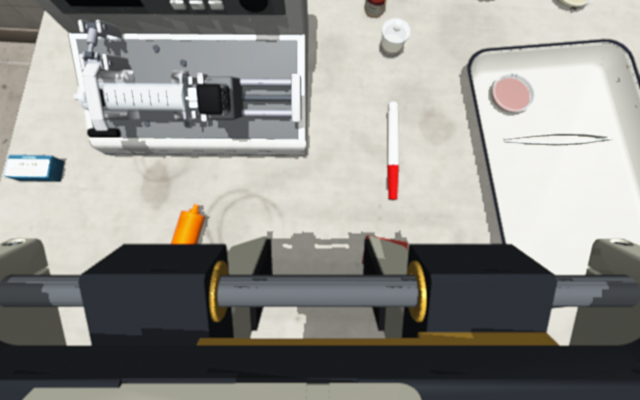

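The wrist view shows the pump at upper left: nozzle tip (78,97), bar centre (104,133), grip top (209,99), and flange near (187,97).

```bash
cat > wr.py <<'E'
from h import *
def wproj(f,P):
    d=np.load(f);T=np.eye(4);T[:3,:3]=R.from_rotvec(d["r"]).as_matrix();T[:3,3]=d["p"]
    M=np.linalg.inv(T@d["mount"]);c=np.array(P)@M[:3,:3].T+M[:3,3];k=c@d["intrinsics"].T;return k[:,:2]/k[:,2:]
def uy(f,q,px,n):
    return least_squares(lambda a:(wproj(f,place(q,deck(a[0],a[1],n)))-[px]).ravel(),[.05,0]).x.round(4)
E
python3 - <<'E'
from wr import *
q=np.load("q.npz")["pump"]
for n,p,h in(("tip",(77,97),.034),("bar",(104,133),.05),("grip",(209,99),.095),("gripL",(197,99),.095),("gripR",(222,99),.095),("flange",(187,97),.034),("deckFR",(303,142),0),("deckRR",(304,38),0)):print(n,uy("w1.npz",q,p,h))
im=cv2.imread("pics/w1.png")
for p in wproj("w1.npz",place(q,[deck(0,.135,0),deck(0,-.135,0),deck(.125,.135,0),deck(.125,-.135,0),deck(.055,.114,.034)])):print(p.round(0))
cv2.imwrite("pics/w1c.png",cv2.resize(im[0:170,50:320],None,fx=2.9,fy=2.9,interpolation=cv2.INTER_CUBIC))
E
```

```text
tip [0.0585 0.1145]
bar [0.0218 0.0823]
grip [ 0.0592 -0.0483]
gripL [ 0.0591 -0.0372]
gripR [ 0.0593 -0.0604]
flange [ 0.0595 -0.0059]
deckFR [ 0.0068 -0.131 ]
deckRR [ 0.1237 -0.1326]
[ 89. 146.]
[306. 148.]
[67. 35.]
[306.  37.]
[ 78. 100.]
```

View pics/w1c.png

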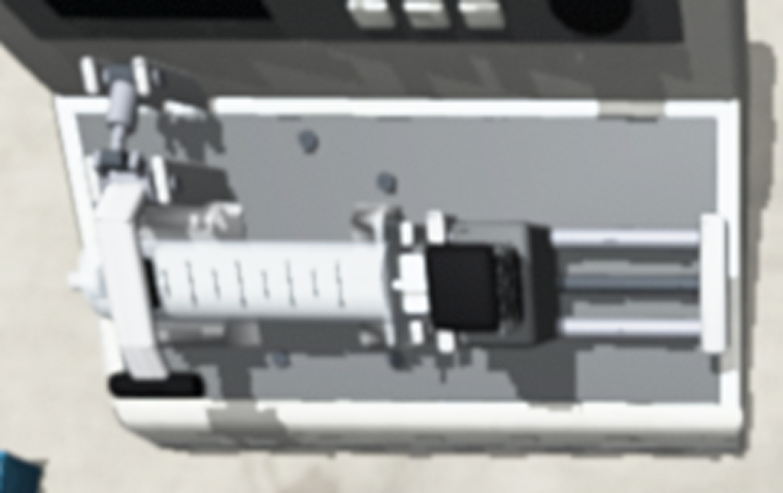

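```bash
python3 - <<'E'
import numpy as np
q=np.load("q.npz")["pump"];q=q+[.004*np.cos(q[2]),.004*np.sin(q[2]),0];np.savez("q.npz",pump=q);print(q)
E
python3 go.py U .055 -.049 .14
```

```text
[0.58022221 0.24194704 0.0501047 ]
at [0.4429 0.0868 0.2689] clock 2.62 w 0.5 F [-0.8 -0.2  0. ]
world d [ 0.1224  0.1054 -0.0801] shift(before turn) [ 0.1914 -0.2456  0.3259] shift(after turn) [ 0.1759 -0.2478  0.3328] turn deg [-0.13  2.36  0.45] turn units [-0.0011  0.0197  0.0037] minrows 4.3 0.3
```

```bash
python3 -m creep '[[0.03,-0.04,0.04,0,0.02,0.004],[0.03,-0.04,0.04,0,0,0],[0.03,-0.04,0.04,0,0,0],[0.03,-0.04,0.04,0,0,0],[0.03,-0.04,0.04,0,0,0],[0.025,-0.045,0.04,0,0,0],[0,0,0.04,0,0,0],[0,0,0.04,0,0,0],[0,0,0,0,0,0],[0,0,0,0,0,0]]' -0.25; python3 go.py U .055 -.049 .070
```

```text
clock: 3.45
position: [0.4935, 0.1287, 0.2072]
ee_rot: [3.055, 0.08, 0.71]
force: [-0.5, -0.3, 0.5]
width: 0.625
gripper_force: 0.0
at [0.4935 0.1287 0.2072] clock 3.45 w 0.62 F [-0.5 -0.3  0.5]
world d [ 0.1068  0.0652 -0.0791] shift(before turn) [ 0.1605 -0.1529  0.2964] shift(after turn) [ 0.1392 -0.1495  0.3086] turn deg [0.82 3.86 0.34] turn units [0.0068 0.0321 0.0028] minrows 3.6 0.6
```

```bash
python3 -m creep '[[0,0,0,0.0034,0.016,0.0014],[0,0,0,0.0034,0.016,0.0014],[0,0,0,0,0,0],[0,0,0,0,0,0]]'; python3 go.py U .055 -.049 .070; python3 -c "
from cell import arm;o=arm.observe();print(o['joints'],o['dq'])"
```

```text
clock: 3.78
position: [0.4942, 0.1289, 0.2083]
ee_rot: [-3.031, -0.077, -0.797]
force: [-0.0, -0.1, 0.1]
width: 0.625
gripper_force: 0.0
at [0.4942 0.1289 0.2083] clock 3.78 w 0.63 F [-0.  -0.1  0.1]
world d [ 0.1061  0.0649 -0.0801] shift(before turn) [ 0.1396 -0.1503  0.3078] shift(after turn) [ 0.1362 -0.1489  0.31  ] turn deg [0.32 0.56 0.15] turn units [0.0027 0.0047 0.0012] minrows 3.5 0.1
[ 0.29125814  0.12652023 -0.86443157  2.2474014   0.80293534  0.47847669
 -2.72952193] [ 0.0743881   0.02964847 -0.08433493 -0.02259901  0.01841399  0.01171493
 -0.01494627]
```

```bash
python3 -m creep '[[0,0,-0.05,0,0,-0.058],[0,0,-0.05,0,0,-0.058],[0,0,0,0,0,-0.058],[0,0,0,0,0,-0.058],[0,0,0,0,0,-0.058],[0,0,0,0,0,-0.058],[0,0,0,0,0,-0.058],[0,0,0,0,0,-0.058],[0,0,0,0,0,-0.058],[0,0,0,0,0,-0.058],[0,0,0,0,0,-0.058],[0,0,0,0,0,-0.058],[0,0,0,0,0,-0.058],[0,0,0,0,0,0]]'; sed -i 's/X={"U":U,/X={"U":U,"-U":-U,/' go.py; python3 go.py -U .055 -.049 .070; python3 -c "
from cell import arm;o=arm.observe();print(o['joints'])"
```

```text
clock: 4.95
position: [0.4806, 0.1271, 0.2334]
ee_rot: [1.945, 1.938, 0.529]
force: [0.3, 0.1, 0.4]
width: 0.624
gripper_force: 0.0
at [0.4806 0.1271 0.2334] clock 4.95 w 0.62 F [0.3 0.1 0.4]
world d [ 0.1197  0.0668 -0.1053] shift(before turn) [0.161  0.1304 0.3791] shift(after turn) [-0.1343  0.1517  0.3816] turn deg [ -0.78  -0.22 -93.  ] turn units [-0.0065 -0.0019 -0.775 ] minrows 4.1 13.0
[ 0.52384468  0.07291401 -1.07091431  2.22379521  0.64768489  0.50833386
 -1.04810626]
```

```bash
python3 -m creep '[[0,0,0,0,0,-0.0595],[0,0,0,0,0,-0.0595],[0,0,0,0,0,-0.0595],[0,0,0,0,0,-0.0595],[0,0,0,0,0,-0.0595],[0,0,0,0,0,-0.0595],[0,0,0,0,0,-0.0595],[0,0,0,0,0,-0.0595],[0,0,0,0,0,-0.0595],[0,0,0,0,0,-0.0595],[0,0,0,0,0,-0.0595],[0,0,0,0,0,-0.0595],[0,0,0,0,0,-0.0595],[-0.027,0.03,0.03,0,0,0],[-0.027,0.03,0.03,0,0,0],[-0.027,0.03,0.03,0,0,0],[-0.027,0.03,0.03,0,0,0],[-0.027,0.03,0.03,0,0,0],[0,0,0,0,0,0],[0,0,0,0,0,0]]'; python3 go.py -U .055 -.049 .070; python3 -c "
from cell import arm;o=arm.observe();print(o['joints'])"
```

```text
clock: 6.62
position: [0.5546, 0.191, 0.2071]
ee_rot: [-0.048, 2.63, 0.017]
force: [-1.1, -0.9, -0.1]
width: 0.625
gripper_force: 0.0
at [0.5546 0.191  0.2071] clock 6.62 w 0.63 F [-1.1 -0.9 -0.1]
world d [ 0.0456  0.0028 -0.079 ] shift(before turn) [-0.0031  0.0022  0.2281] shift(after turn) [-0.0003  0.0014  0.2281] turn deg [-0.21 -0.71 -0.72] turn units [-0.0017 -0.0059 -0.006 ] minrows 2.2 0.1
[ 0.28171636  0.35506731 -1.05410378  2.08103602  1.0436952   0.71186667
  0.15886941]
```

```bash
python3 -m creep '[[0,0.001,0.03,-0.0017,-0.006,-0.006],[0,0,0.03,0,0,0],[0,0,0.03,0,0,0],[0,0,0.03,0,0,0],[0,0,0.03,0,0,0],[0,0,0.025,0,0,0],[0,0,0.025,0,0,0],[0,0,0.015,0,0,0],[0,0,0.01,0,0,0],[0,0,0,0,0,0],[0,0,0,0,0,0]]'; python3 go.py -U .055 -.049 .070
python3 - <<'E'
from cell import arm
import cv2,numpy as np
o=arm.observe();d=arm.get_image("wrist");cv2.imwrite("pics/w2.png",d["frame"][:,:,::-1]);np.savez("w2.npz",p=o["position"],r=o["ee_rot"],**d)
E
```

```text
clock: 7.53
position: [0.5993, 0.1928, 0.1295]
ee_rot: [-0.069, 2.616, 0.015]
force: [0.0, -0.4, 0.9]
width: 0.625
gripper_force: 0.0
at [0.5993 0.1928 0.1295] clock 7.53 w 0.62 F [ 0.  -0.4  0.9]
world d [ 0.001   0.0011 -0.0014] shift(before turn) [-0.0005  0.0026  0.0042] shift(after turn) [-0.0005  0.0026  0.0042] turn deg [-0.09  0.09  0.18] turn units [-0.0007  0.0008  0.0015] minrows 0.0 0.0
```

View pics/w2.png

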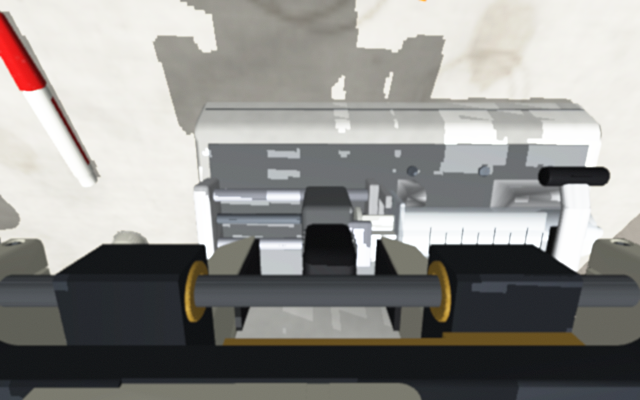

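The grip block, at (330,250), sits between the fingers at x≈250 and 385. The bar is at (574,177). I'll pinch the grip and slide it back.

```bash
python3 -m creep '[[0,0,0,0,0,0],[0,0,0,0,0,0],[0,0,0,0,0,0],[0,0,0,0,0,0],[0,0,0,0,0,0],[0,0,0,0,0,0]]' 1 10; python3 -m creep '[[0,-0.005,0,0,0,0],[0,-0.01,0,0,0,0],[0,-0.01,0,0,0,0],[0,-0.01,0,0,0,0],[0,-0.01,0,0,0,0],[0,-0.01,0,0,0,0],[0,-0.01,0,0,0,0],[0,-0.01,0,0,0,0],[0,-0.01,0,0,0,0],[0,-0.005,0,0,0,0],[0,0,0,0,0,0],[0,0,0,0,0,0]]';python3 go.py -U .055 -.049 .070
python3 - <<'E'
from wr import *
q=np.load("q.npz")["pump"]
print("bar",uy("w2.npz",q,(574,177),.05),uy("w2.npz",q,(540,177),.05),uy("w2.npz",q,(608,177),.05))
E
```

```text
clock: 8.08
position: [0.5994, 0.194, 0.1292]
ee_rot: [-0.071, 2.615, 0.016]
force: [-0.5, 1.2, -0.2]
width: 0.262
gripper_force: 10.0
clock: 9.08
position: [0.6013, 0.1561, 0.1292]
ee_rot: [-0.069, 2.616, 0.012]
force: [-4.8, 0.1, 5.3]
width: 0.262
gripper_force: 10.0
at [0.6013 0.1561 0.1292] clock 9.08 w 0.26 F [-4.8  0.1  5.3]
world d [-0.001   0.0377 -0.001 ] shift(before turn) [-0.0009  0.0944  0.003 ] shift(after turn) [-0.0005  0.0944  0.0033] turn deg [-0.18  0.08  0.21] turn units [-0.0015  0.0007  0.0017] minrows 0.9 0.0
bar [0.019  0.0847] [0.0191 0.0666] [0.019  0.1027]
```

```bash
python3 -m creep '[[0,0,0,0,0,0],[0,0,0,0,0,0],[0,0,-0.01,0,0,0],[0,0,-0.03,0,0,0],[0,0,-0.04,0,0,0],[0,0,-0.04,0,0,0],[0,0,-0.04,0,0,0],[0,0,0,0,0,0]]' -0.25;python3 go.py -U .019 .084 .12
```

```text
clock: 9.75
position: [0.5689, 0.1563, 0.1869]
ee_rot: [-0.071, 2.613, 0.014]
force: [1.1, 1.3, -0.3]
width: 0.621
gripper_force: 0.0
at [0.5689 0.1563 0.1869] clock 9.75 w 0.62 F [ 1.1  1.3 -0.3]
world d [-0.0314  0.1676 -0.0335] shift(before turn) [0.0897 0.423  0.0428] shift(after turn) [0.0916 0.4225 0.0437] turn deg [-0.07  0.23  0.28] turn units [-0.0006  0.0019  0.0024] minrows 4.2 0.1
```

```bash
python3 -m creep '[[0.01,0.045,0,0,0.002,0.002],[0.01,0.045,0,0,0,0],[0.01,0.045,0,0,0,0],[0.01,0.045,0,0,0,0],[0.01,0.045,0,0,0,0],[0.01,0.045,0,0,0,0],[0.01,0.045,0,0,0,0],[0.01,0.045,0,0,0,0],[0.01,0.045,0,0,0,0],[0,0.018,0,0,0,0],[0,0,0,0,0,0],[0,0,0,0,0,0]]' -0.12;python3 go.py -U .019 .084 .031;  python3 -c "
from cell import arm;o=arm.observe();print(o['joints'])"
python3 - <<'E'
from cell import arm
import cv2,numpy as np
o=arm.observe();d=arm.get_image("wrist");cv2.imwrite("pics/w3.png",d["frame"][:,:,::-1]);np.savez("w3.npz",p=o["position"],r=o["ee_rot"],**d)
E
```

```text
clock: 10.75
position: [0.5299, 0.3225, 0.1659]
ee_rot: [-0.065, 2.62, 0.015]
force: [0.3, -0.7, 0.1]
width: 0.562
gripper_force: 0.0
at [0.5299 0.3225 0.1659] clock 10.75 w 0.56 F [ 0.3 -0.7  0.1]
world d [ 0.052   0.0036 -0.0895] shift(before turn) [-0.0019  0.0031  0.259 ] shift(after turn) [-0.001   0.0025  0.259 ] turn deg [-0.12 -0.18  0.02] turn units [-0.001  -0.0015  0.0001] minrows 2.5 0.0
[-0.11842159  0.49745957 -0.96809532  2.02379379  1.20627552  0.88080221
 -0.19430345]
```

View pics/w3.png

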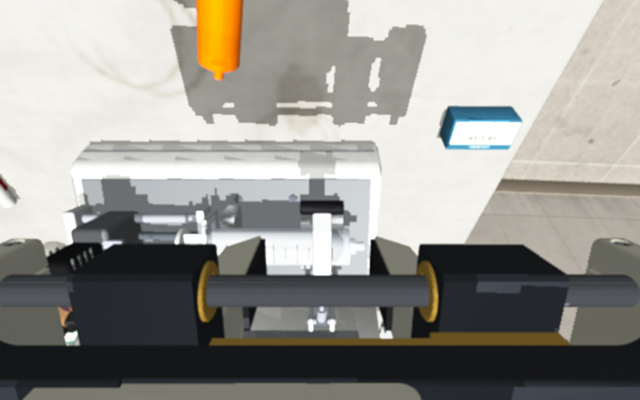

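The bar is at (322,207), ends 300–343, centred between the fingers.

```bash
python3 - <<'E'
from wr import *
q=np.load("q.npz")["pump"]
print("bar",uy("w3.npz",q,(321.5,207),.05),uy("w3.npz",q,(300,207),.05),uy("w3.npz",q,(343,207),.05),"tip",uy("w3.npz",q,(364,250),.034))
E
python3 -m creep '[[0,0.002,0.03,0,0,0],[0,0,0.03,0,0,0],[0,0,0.03,0,0,0],[0,0,0.03,0,0,0],[0,0,0.03,0,0,0],[0,0,0.02,0,0,0],[0,0,0,0,0,0],[0,0,0,0,0,0]]';python3 go.py -U .019 .084 .031
```

```text
bar [0.0183 0.0843] [0.0183 0.0684] [0.0183 0.1001] tip [0.0593 0.1191]
clock: 11.47
position: [0.5636, 0.3244, 0.1071]
ee_rot: [-0.064, 2.621, 0.014]
force: [0.2, 0.0, -0.4]
width: 0.557
gripper_force: 0.0
at [0.5636 0.3244 0.1071] clock 11.47 w 0.56 F [ 0.2  0.  -0.4]
world d [ 0.0183  0.0018 -0.0308] shift(before turn) [-0.0016  0.0023  0.0896] shift(after turn) [-0.0013  0.0021  0.0896] turn deg [-0.15 -0.19 -0.05] turn units [-0.0013 -0.0016 -0.0004] minrows 0.9 0.0
```

```bash
python3 -m creep '[[0,0.002,0.02,0,0,0],[0,0,0.02,0,0,0],[0,0,0.02,0,0,0],[0,0,0.015,0,0,0],[0,0,0.008,0,0,0],[0,0,0,0,0,0],[0,0,0,0,0,0]]';python3 go.py -U .019 .084 .031;  python3 -m creep '[[0,0,0,0,0,0],[0,0,0,0,0,0],[0,0,0,0,0,0],[0,0,0,0,0,0],[0,0,0,0,0,0]]' 1 20
```

```text
clock: 12.05
position: [0.5798, 0.327, 0.0782]
ee_rot: [-0.065, 2.621, 0.015]
force: [0.2, 0.1, -0.5]
width: 0.558
gripper_force: 0.0
at [0.5798 0.327  0.0782] clock 12.05 w 0.56 F [ 0.2  0.1 -0.5]
world d [ 0.0022 -0.0009 -0.0019] shift(before turn) [-0.0022 -0.0025  0.0067] shift(after turn) [-0.0022 -0.0025  0.0067] turn deg [-0.09 -0.19  0.01] turn units [-0.0007 -0.0016  0.0001] minrows 0.1 0.0
clock: 12.47
position: [0.5798, 0.3278, 0.0789]
ee_rot: [-0.066, 2.62, 0.017]
force: [-0.3, 2.8, -0.6]
width: 0.341
gripper_force: 20.0
```

```bash
python3 -m creep '[[-0.0043,0,-0.0175,0,0,0],[-0.0043,0,-0.0175,0,0,0],[-0.0076,0,-0.0163,0,0,0],[-0.0076,0,-0.0163,0,0,0],[-0.0108,0,-0.0143,0,0,0],[-0.0108,0,-0.0143,0,0,0],[-0.0134,0,-0.012,0,0,0],[-0.0134,0,-0.012,0,0,0],[0,0,0,0,0,0]]';python3 go.py -U .0478 .084 .082
```

```text
clock: 13.22
position: [0.5805, 0.3278, 0.136]
ee_rot: [-0.066, 2.62, 0.017]
force: [-5.2, 4.0, -1.4]
width: 0.344
gripper_force: 20.0
at [0.5805 0.3278 0.136 ] clock 13.22 w 0.34 F [-5.2  4.  -1.4]
world d [ 0.001  -0.0017 -0.001 ] shift(before turn) [-0.0006 -0.0044  0.0033] shift(after turn) [-0.0006 -0.0044  0.0033] turn deg [-0.02 -0.17  0.01] turn units [-0.0002 -0.0014  0.0001] minrows 0.1 0.0
```

```bash
python3 -m creep '[[-0.0154,0,-0.009,0,0,0],[-0.0154,0,-0.009,0,0,0],[-0.017,0,-0.0058,0,0,0],[-0.017,0,-0.0058,0,0,0],[-0.0178,0,-0.0024,0,0,0],[-0.0178,0,-0.0024,0,0,0],[0,0,0,0,0,0]]';python3 -m creep '[[0,0,0,0,0,0],[0,0,0,0,0,0],[0,0,0,0,0,0],[0,0,0,0,0,0],[0,0,0,0,0,0],[0,0,0,0,0,0]]' -0.3; python3 go.py -U .06 -.04 .2
python3 - <<'E'
from cell import arm
import cv2,numpy as np
d=arm.get_image("top");cv2.imwrite("pics/t2.png",cv2.resize(d["frame"][100:215,150:300,::-1],None,fx=5,fy=5,interpolation=cv2.INTER_CUBIC))
E
```

```text
clock: 13.8
position: [0.6104, 0.3294, 0.1692]
ee_rot: [-0.064, 2.617, 0.018]
force: [-4.8, 2.1, 8.0]
width: 0.346
gripper_force: 20.0
clock: 14.3
position: [0.609, 0.3282, 0.1664]
ee_rot: [-0.065, 2.62, 0.015]
force: [-1.6, 0.0, 0.6]
width: 0.646
gripper_force: 0.0
at [0.609  0.3282 0.1664] clock 14.3 w 0.65 F [-1.6  0.   0.6]
world d [-0.0698 -0.1284  0.0768] shift(before turn) [ 0.0695 -0.3123 -0.2607] shift(after turn) [ 0.0688 -0.3117 -0.2615] turn deg [-0.12 -0.17 -0.01] turn units [-0.001  -0.0014 -0.    ] minrows 4.0 0.0
```

```bash
python3 -m creep '[[0,0,-0.04,0,0,0],[0,0,-0.04,0,0,0],[0,0,-0.05,0,0,0],[0,0,-0.05,0,0,0],[0.02,-0.03,0,0,0,0.059],[0.03,-0.02,0,0,0,0.059],[0.03,-0.02,0,0,0,0.059],[0.01,0,0,0,0,0.059],[0,0,0,0,0,0.059],[0,0,0,0,0,0.059],[0,0,0,0,0,0.059],[0,0,0,0,0,0.059],[0,0,0,0,0,0.059],[0,0,0,0,0,0.059],[0,0,0,0,0,0.059],[0,0,0,0,0,0.059],[0,0,0,0,0,0.042],[0,0,0,0,0,0],[0,0,0,0,0,0]]'; python3 go.py y .055 .028 .09
python3 - <<'E'
from cell import arm
import cv2,numpy as np
print(arm.observe()["joints"])
o=arm.observe();d=arm.get_image("wrist");np.savez("w4.npz",p=o["position"],r=o["ee_rot"],**d)
t=arm.get_image("top")["frame"][110:215,150:300]
cv2.imwrite("pics/w4.png",np.vstack([d["frame"],cv2.resize(t,(286,200),interpolation=cv2.INTER_CUBIC)[:, :].repeat(1,1) if 0 else np.pad(cv2.resize(t,(286,200),interpolation=cv2.INTER_CUBIC),((0,0),(0,354),(0,0)))])[:,:,::-1])
E
```

```text
clock: 15.93
position: [0.5411, 0.3034, 0.2101]
ee_rot: [1.881, 1.983, 0.526]
force: [-0.8, -0.2, -0.2]
width: 0.652
gripper_force: 0.0
at [0.5411 0.3034 0.2101] clock 15.93 w 0.65 F [-0.8 -0.2 -0.2]
world d [ 0.0453 -0.0332 -0.0646] shift(before turn) [-0.0882  0.0139  0.1946] shift(after turn) [-0.0885  0.0137  0.1945] turn deg [-0.15  0.09  0.19] turn units [-0.0012  0.0007  0.0016] minrows 2.1 0.0
[-0.17361691  0.35536512 -0.78844138  1.9917723   0.99213117  0.77648416
 -1.53109428]
```

View pics/w4.png

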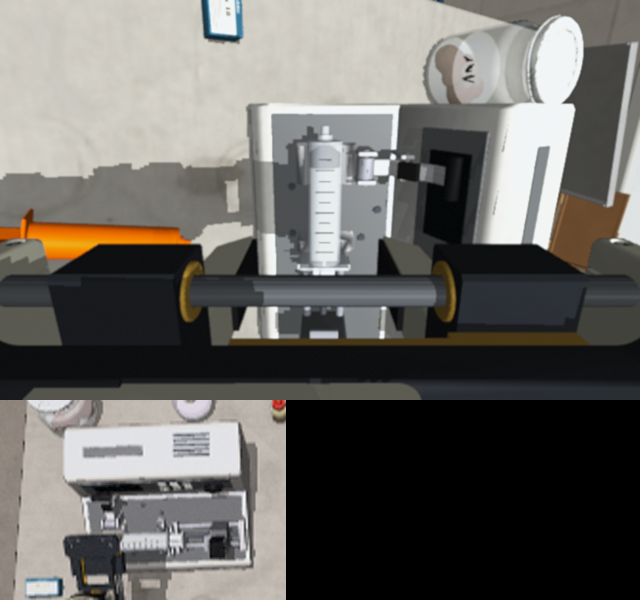

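The clamp stands open, with its bar at (453,178) near the casing. The syringe is still in the cradle: tip (326,128), flange (325,267).

Run:
```python
from wr import *
q=np.load("q.npz")["pump"]
print("tip",uy("w4.npz",q,(326,128),.034),"barrel",uy("w4.npz",q,(325,210),.034),"flange",uy("w4.npz",q,(325,267),.034))
for th in(1.8,2.1,2.35):
    ph=np.pi-.14-th;b=(.089+.0717*np.cos(ph),.04+.0717*np.sin(ph))
    print(th,np.round(b,3),wproj("w4.npz",place(q,[deck(b[0],y,b[1]) for y in(.068,.1)])).round(0).tolist())
```

```text
tip [0.0568 0.1163] barrel [0.0567 0.0449] flange [ 0.0572 -0.0108]
1.8 [0.115 0.107] [[415.0, 209.0], [419.0, 162.0]]
2.1 [0.133 0.096] [[437.0, 205.0], [442.0, 159.0]]
2.35 [0.146 0.083] [[449.0, 200.0], [454.0, 157.0]]
```

```bash
python3 -m creep '[[-0.03,0.003,0.02,-0.001,0.001,0.002],[-0.03,0.003,0.03,0,0,0],[-0.03,0.003,0.03,0,0,0],[0,0,0.03,0,0,0],[0,0,0.03,0,0,0],[0,0,0.02,0,0,0],[0,0,0,0,0,0],[0,0,0,0,0,0]]' 0; python3 go.py y .0565 .026 .016; python3 -c "
from cell import arm;o=arm.observe();print(o['joints'])"
```

```text
clock: 16.7
position: [0.5776, 0.2694, 0.156]
ee_rot: [1.887, 1.978, 0.531]
force: [-1.0, -0.4, -0.0]
width: 0.498
gripper_force: 0.0
at [0.5776 0.2694 0.156 ] clock 16.7 w 0.5 F [-1.  -0.4 -0. ]
world d [ 0.0471  0.0008 -0.0739] shift(before turn) [-0.0041  0.01    0.2189] shift(after turn) [-0.0039  0.0097  0.2189] turn deg [-0.09 -0.04 -0.17] turn units [-0.0007 -0.0004 -0.0014] minrows 2.1 0.0
[-0.14849442  0.43374272 -0.70619854  2.03714909  1.15208473  0.66724409
 -1.61633939]
```

```bash
python3 -m creep '[[-0.004,0.01,0.02,0,0,0],[0,0,0.03,0,0,0],[0,0,0.03,0,0,0],[0,0,0.03,0,0,0],[0,0,0.03,0,0,0],[0,0,0.03,0,0,0],[0,0,0.02,0,0,0],[0,0,0.015,0,0,0],[0,0,0.012,0,0,0],[0,0,0,0,0,0],[0,0,0,0,0,0]]'; python3 go.py y .0565 .026 .016
```

```text
clock: 17.62
position: [0.6247, 0.2703, 0.0833]
ee_rot: [1.888, 1.977, 0.532]
force: [0.3, 0.6, -0.4]
width: 0.501
gripper_force: 0.2
at [0.6247 0.2703 0.0833] clock 17.62 w 0.5 F [ 0.3  0.6 -0.4]
world d [ 0.0001 -0.0001 -0.0012] shift(before turn) [-0.0002 -0.0012  0.0027] shift(after turn) [-0.0002 -0.0012  0.0027] turn deg [-0.04 -0.06 -0.23] turn units [-0.0003 -0.0005 -0.0019] minrows 0.0 0.0
```

Now I'll grip the barrel and lift slowly along N.

```bash
python3 -m creep '[[0,0,0,0,0,0],[0,0,0,0,0,0],[0,0,0,0,0,0],[0,0,0,0,0,0],[0,0,0,0,0,0]]' 1 15; python3 -m creep '[[0,0,-0.01,0,0,0],[0,0,-0.02,0,0,0],[0,0,-0.02,0,0,0],[0,0,-0.02,0,0,0],[0,0,-0.025,0,0,0],[0,0,-0.03,0,0,0],[0,0,-0.03,0,0,0],[0,0,-0.03,0,0,0],[0,0,-0.03,0,0,0],[0,0,-0.03,0,0,0],[0,0,-0.03,0,0,0],[0,0,0,0,0,0]]'
cat > tray.py <<'E'
from go import *
# tray x axis -> syringe +y ; tool down, tool x along syringe +y ; tool yaw
qt=[.5957,-.2312,1.7043];rt=R.from_euler("z",qt[2]).as_matrix()
X=rt[:,0];Z=np.array([0,0,-1.]);Rm=np.c_[X,np.cross(Z,X),Z]
# TCP is 22 mm from syringe origin towards thumb disc; syringe middle wanted at tray x=+.004, y=+.085
p=place(qt,[.004-.022,.085,0])[0]
import sys
p[2]=float(sys.argv[1]);print(p.round(3));plan(p,Rm)
E
python3 tray.py .2
```

```text
clock: 18.03
position: [0.6231, 0.2702, 0.0826]
ee_rot: [1.888, 1.979, 0.53]
force: [-6.2, -1.3, 0.8]
width: 0.326
gripper_force: 15.4
clock: 19.03
position: [0.5695, 0.268, 0.1813]
ee_rot: [1.886, 1.976, 0.536]
force: [0.7, 0.6, -1.7]
width: 0.324
gripper_force: 15.0
[ 0.514 -0.26   0.2  ]
at [0.5695 0.268  0.1813] clock 19.03 w 0.32 F [ 0.7  0.6 -1.7]
world d [-0.0556 -0.5283  0.0187] shift(before turn) [-1.3125 -0.1486 -0.1458] shift(after turn) [-1.2905 -0.3137 -0.0466] turn deg [30.14  1.09 -4.86] turn units [ 0.2511  0.0091 -0.0405] minrows 12.7 4.3
```

```bash
python3 -m creep '[[-0.02,-0.01,-0.02,0,0,0],[-0.04,-0.01,-0.02,0,0,0],[-0.05,0,0,0,0,0],[-0.05,0,0,0,0,0],[-0.05,0,0,0.031,0.001,-0.005],[-0.05,0,0,0.031,0.001,-0.005],[-0.05,0,0,0.031,0.001,-0.005],[-0.05,0,0,0.031,0.001,-0.005],[-0.05,0,0,0.031,0.001,-0.005],[-0.05,0,0,0.031,0.001,-0.005],[-0.05,0,0,0.031,0.001,-0.005],[-0.05,0,0,0.031,0.001,-0.005],[-0.05,0,0,0,0,0],[-0.05,0,0,0,0,0],[-0.05,0,0,0,0,0],[-0.05,0,0,0,0,0],[0,0,0,0,0,0],[0,0,0,0,0,0]]'; python3 tray.py .15;python3 -c "
from cell import arm;o=arm.observe();print(o['joints'])"
```

```text
clock: 20.53
position: [0.5808, -0.0359, 0.1884]
ee_rot: [2.071, 2.349, 0.007]
force: [0.3, 1.3, -1.0]
width: 0.319
gripper_force: 15.0
[ 0.514 -0.26   0.15 ]
at [ 0.5808 -0.0359  0.1884] clock 20.53 w 0.32 F [ 0.3  1.3 -1. ]
world d [-0.0669 -0.2244 -0.0384] shift(before turn) [-0.5352 -0.2373  0.0961] shift(after turn) [-0.5338 -0.2404  0.096 ] turn deg [ 0.61  0.28 -0.45] turn units [ 0.0051  0.0023 -0.0037] minrows 5.7 0.1
[ 0.57729208  0.55163851 -0.8996002   1.68902369  0.47922083  1.12435709
 -0.3334978 ]
```

```bash
python3 -m creep '[[-0.03,-0.014,0,0.005,0.002,-0.004],[-0.04,-0.018,0,0,0,0],[-0.045,-0.02,0,0,0,0],[-0.05,-0.022,0,0,0,0],[-0.05,-0.022,0,0,0,0],[-0.05,-0.022,0,0,0,0],[-0.05,-0.022,0,0,0,0],[-0.05,-0.022,0,0,0,0],[-0.05,-0.022,0,0,0,0],[-0.045,-0.02,0,0,0,0],[-0.04,-0.018,0,0,0,0],[-0.035,-0.018,0,0,0,0],[0,0,0,0,0,0],[0,0,0,0,0,0]]'; python3 tray.py .1
python3 - <<'E'
from cell import arm
import cv2,numpy as np
o=arm.observe();d=arm.get_image("wrist");np.savez("w5.npz",p=o["position"],r=o["ee_rot"],**d);t=arm.get_image("top")["frame"][120:270,300:480]
cv2.imwrite("pics/w5.png",np.vstack([d["frame"],np.pad(cv2.resize(t,(240,200),interpolation=cv2.INTER_CUBIC),((0,0),(0,400),(0,0)))])[:,:,::-1])
E
```

```text
clock: 21.7
position: [0.515, -0.2587, 0.1888]
ee_rot: [2.064, 2.367, 0.001]
force: [-0.1, 0.4, -0.5]
width: 0.322
gripper_force: 15.0
[ 0.514 -0.26   0.1  ]
at [ 0.515  -0.2587  0.1888] clock 21.7 w 0.32 F [-0.1  0.4 -0.5]
world d [-0.0012 -0.0017 -0.0888] shift(before turn) [-0.0038 -0.0037  0.2219] shift(after turn) [-0.0038 -0.0035  0.2219] turn deg [ 0.06 -0.01  0.18] turn units [ 0.0005 -0.0001  0.0015] minrows 2.1 0.0
```

View pics/w5.png

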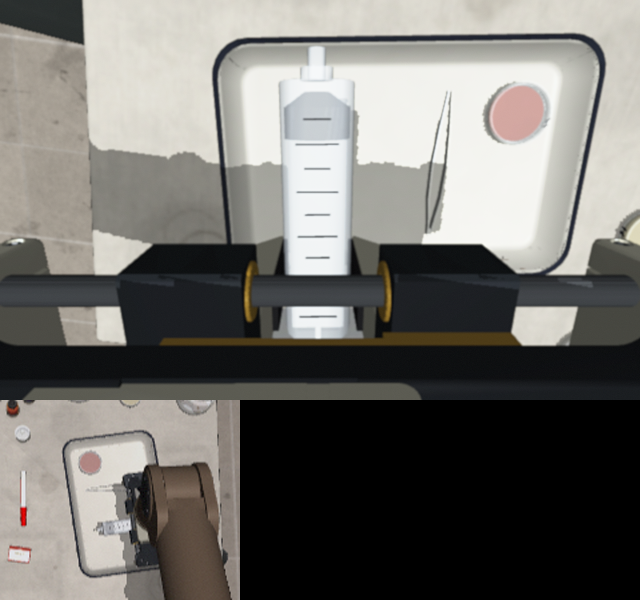

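The syringe is held over the empty half, tip at (317,47). The tray rim runs along row ≈40 at the top and column ≈222 on the left.

Run:
```python
from wr import *
qt=[.5957,-.2312,1.7043]
def at(px,z): 
    w=least_squares(lambda a:(wproj("w5.npz",[[a[0],a[1],z]])-[px]).ravel(),[.5,-.2]).x
    return w.round(3),(R.from_euler("z",-qt[2]).apply([w[0]-qt[0],w[1]-qt[1],0])[:2]).round(4)
for n,p,z in(("top rim",(400,38),.031),("topL",(235,40),.031),("left rim",(222,150),.031),("right",(590,150),.031),("forceps low",(430,232),.005),("forceps top",(448,95),.005),("tip",(317,47),.205)):print(n,at(p,z))
```

```text
top rim (array([ 0.568, -0.124]), array([0.1096, 0.0136]))
topL (array([ 0.43 , -0.145]), array([0.1076, 0.153 ]))
left rim (array([ 0.425, -0.239]), array([0.015 , 0.1706]))
right (array([ 0.759, -0.193]), array([ 0.016 , -0.1672]))
forceps low (array([ 0.642, -0.3  ]), array([-0.0744, -0.0368]))
forceps top (array([ 0.628, -0.162]), array([ 0.0646, -0.0412]))
tip (array([ 0.503, -0.167]), array([0.076 , 0.0835]))
```

```bash
python3 -m creep '[[-0.004,0,0.02,0,0,0],[0,0,0.03,0,0,0],[0,0,0.04,0,0,0],[0,0,0.04,0,0,0],[0,0,0.04,0,0,0],[0,0,0.04,0,0,0],[0,0,0.04,0,0,0],[0,0,0.04,0,0,0],[0,0,0.03,0,0,0],[0,0,0.03,0,0,0],[0,0,0.02,0,0,0],[0,0,0.02,0,0,0],[0,0,0.01,0,0,0],[0,0,0,0,0,0],[0,0,0,0,0,0]]'; python3 tray.py .0035
```

```text
clock: 23.05
position: [0.516, -0.2606, 0.0291]
ee_rot: [2.063, 2.368, 0.002]
force: [0.2, -0.3, -1.0]
width: 0.322
gripper_force: 15.0
[ 0.514 -0.26   0.004]
at [ 0.516  -0.2606  0.0291] clock 23.05 w 0.32 F [ 0.2 -0.3 -1. ]
world d [-0.0022  0.0002 -0.0256] shift(before turn) [ 0.0013 -0.0054  0.0641] shift(after turn) [ 0.0012 -0.0053  0.0641] turn deg [0.09 0.01 0.22] turn units [0.0008 0.0001 0.0018] minrows 0.6 0.0
```

```bash
python3 -m creep '[[0,0,0.01,0,0,0],[0,0,0.01,0,0,0],[0,0,0.01,0,0,0],[0,0,0.01,0,0,0],[0,0,0.008,0,0,0],[0,0,0.006,0,0,0],[0,0,0.005,0,0,0],[0,0,0.004,0,0,0],[0,0,0,0,0,0],[0,0,0,0,0,0]]'; python3 tray.py .0035
```

```text
clock: 23.88
position: [0.5158, -0.2605, 0.0037]
ee_rot: [2.063, 2.368, 0.001]
force: [0.3, 0.1, -1.2]
width: 0.321
gripper_force: 15.0
[ 0.514 -0.26   0.004]
at [ 0.5158 -0.2605  0.0037] clock 23.88 w 0.32 F [ 0.3  0.1 -1.2]
world d [-0.002   0.0002 -0.0002] shift(before turn) [ 0.0011 -0.0049  0.0005] shift(after turn) [ 0.001  -0.0049  0.0005] turn deg [0.07 0.   0.22] turn units [0.0006 0.     0.0019] minrows 0.0 0.0
```

```bash
python3 -m creep '[[0,0,0.003,0,0,0],[0,0,0,0,0,0]]' - 4; python3 -m creep '[[0,0,0,0,0,0],[0,0,0,0,0,0],[0,0,0,0,0,0],[0,0,0,0,0,0],[0,0,0,0,0,0],[0,0,0,0,0,0]]' -0.1; python3 -m creep '[[0,0,-0.01,0,0,0],[0,0,-0.02,0,0,0],[0,0,-0.03,0,0,0],[0,0,-0.04,0,0,0],[0,0,-0.05,0,0,0],[0,0,-0.05,0,0,0],[0,0,-0.05,0,0,0],[0,0,-0.05,0,0,0],[0,0,-0.05,0,0,0],[-0.05,0,0,0,0,0],[-0.05,0,0,0,0,0],[-0.05,0,0,0,0,0],[0,0,0,0,0,0],[0,0,0,0,0,0]]'
python3 - <<'E'
from cell import arm
import cv2,numpy as np
d=arm.get_image("wrist");t=arm.get_image("top")["frame"][110:270,150:470]
cv2.imwrite("pics/w6.png",np.vstack([d["frame"][:280],cv2.resize(t,(640,320),interpolation=cv2.INTER_CUBIC)])[:,:,::-1])
E
```

```text
clock: 24.05
position: [0.5158, -0.2606, 0.0025]
ee_rot: [2.063, 2.368, 0.001]
force: [-0.7, 0.4, -0.5]
width: 0.325
gripper_force: 4.0
clock: 24.55
position: [0.5158, -0.2606, 0.0026]
ee_rot: [2.063, 2.368, 0.001]
force: [0.5, 0.3, -0.5]
width: 0.55
gripper_force: 0.0
clock: 25.72
position: [0.5237, -0.321, 0.1434]
ee_rot: [2.065, 2.365, 0.002]
force: [0.8, 1.3, 0.0]
width: 0.55
gripper_force: 0.0
```

View pics/w6.png

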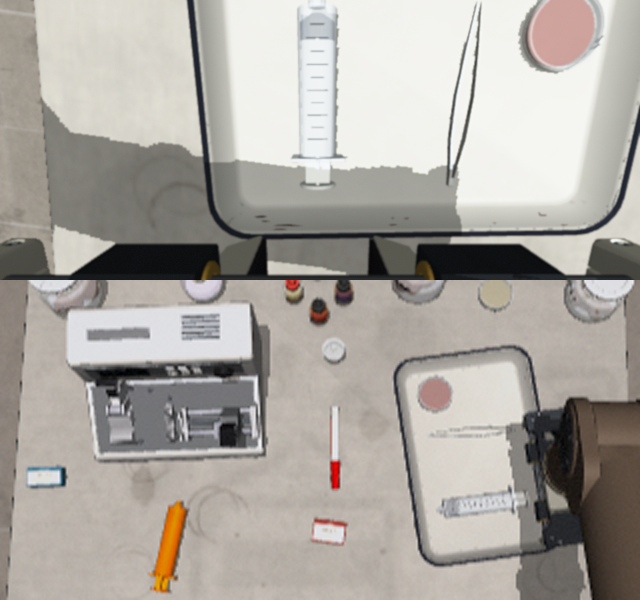

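The syringe lies flat on the tray floor, from (318,10) to (318,185) in the wrist view. The pump is empty with the clamp open and the pusher back, the bystanders are where they were, and the arm is clear.

```bash
python3 -c "
from cell import arm;print(arm.sign_off())"
```

```text
the job is handed in; nothing more can be done
None
```

The job is handed in, with no verdict returned: the last picture shows the spent syringe flat in the tray, pusher back about 37 mm, clamp open, bystanders unmoved and the arm clear at about 26 s.

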